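# Clamp the forming plug with the fine knob

## Robot

A 7-joint arm with a two-finger parallel gripper is mounted at the origin on the work surface. World frame = base frame: x ahead of the robot, y to its left, z up, the work surface at z = 0. Lengths are in m, angles in rad, forces in N, time in s.
With the tool pointing down it reaches from about 0.425 to 0.875 m from the base axis. Payload 4.7 kg.
Tool frame: the origin (TCP) lies midway between the tips of the shut fingers; the grasp point (between the pads) lies 19 mm behind it; z points along the fingers, y is the direction in which the jaws open and shut (so a half turn about z gives the same grasp; the last joint's range is limited). The gripper opens to 87 mm and grips with 3 to 60 N. Pads are 19 mm wide; open, the fingers measure 117 mm over their backs; the gripper's body (75 mm by 190 mm) begins 51 mm behind the grasp point.
Start: joints at [1.335, 0.321, -0.07, 1.45, 0.023, 1.371, -0.057], TCP at [0.161, -0.63, 0.223] pointing down, gripper open.
Joint ranges: [-2.86, 2.86], [-0.3, 2.09], [-1.38, 1.24], [0.06, 2.45], [-1.56, 4.7], [0.09, 2.05], [-2.69, 2.69]. Speed limits (rad/s): [2.57, 2.57, 3.14, 3.14, 3.14, 3.14, 3.14].

## Interface

Orientations are given as a rotation vector (axis times angle).
In Python, from bench import get_state, eyes, job gives the robot as it stands. The module is installed in compiled form; this text tells all that it offers.
- The arm moves only by the shell command python3 -m jog 'ROWS' [FORCE]. ROWS is JSON, a list that holds one entry, the list of rows, each a list of 5 numbers: the opening, from 0 (shut) to 1 (fully open), then the shift along the tool's x, y, z in units of 40 mm (1.0 is 40 mm), then the turn about the tool's z in units of 5 degrees (1.0 is 5 degrees). In form: [[[jaw, dx, dy, dz, turn], ...]]. A call has 1 to 10 rows; each row shifts and turns the commanded pose from where the row before left it, along the tool's axes as they then stand; what a row does not reach is not made up. A row lasts 1/8 s, in which the tool goes at most 62.5 mm and 10.7 degrees, less where a joint would pass 70% of its speed; a pose out of reach is approached as far as the arm can. A call is refused whole if a number of a shift passes 1 or a number of a turn 1, either way. A call with a gripper value outside its range is refused whole. The fingers move at their own pace and stop on an object; FORCE is the grip in N (left out, the last holds). Time passes only in rows, so rows that do not move let the fingers close. It gives the time, the measured TCP pose, the force and the opening at its end, in the units of the state.
- get_state(): the state, without advancing time (a new reading comes with each control period).
- eyes.get_image(name): name is "side" or "top"; returns (picture, depth): 400x640x3 uint8, red, green, blue; 400x640 float32, m along the optical axis (not along the pixel's ray), 0 where there is no reading.
- eyes.camera_params(name): a dict with "camera_matrix" (3x3 intrinsics, pixels), "pose" (4x4, takes a point from camera to world coordinates). Camera axes: x right, y down, z forward; pixel columns grow to the right and rows downward; lengths in m; the calibration is good to about 2 mm. A picture is of the moment at which its call begins. camera_params takes no time and is no camera call.
- job.close_job(): hands the job in, once; it reports no verdict.
The state is a dict: "time": time; "joint_positions": joint angles; "qd": joint speeds; "joint_torque": joint torques, N m; "position": TCP position; "tool_rot": TCP orientation; "ft_force": force on the tool from outside, world axes, zero at the start; "torque": the same for the moment, N m; "grip_width": opening from 0.0 (shut) to 1.0 (fully open).
Only numpy, scipy, OpenCV 4.12 (cv2) and the standard library are available. Lean on these libraries where they do the work, as an engineer would, in place of code of your own. Each camera call takes 0.05 s, during which the arm holds its last target. There are 200 camera calls.

## Task

Slide the long aluminium forming plug along its channel in the die board until its nose is fully home against the end stop. Then turn only the narrow inner knob on top of the hold-down stand clockwise until its rubber foot holds the plug with a light, firm pressure (about 15 N, not much more), keep the wide collar around that knob where it is set, and let go. Leave the other things on the table where they are.

Things in the scene. Friction and masses are not known exactly. Their poses are not given: they have to be found in the camera images.
- board: Fixed plywood die board, 380 x 280 x 20 mm, on the table. Its x axis runs along a straight channel, 52 mm wide, cut 12 mm deep (floor 8 mm above the table), open at the board's x = -250 mm edge, ended at x = 0 by an upright stop face. Origin: at table level under the middle of the stop face; z up. Two pockets beside the stand hold trays.
- stop_face (a point): Middle of the upper edge of the channel's end stop, on the board's x = 0, 20 mm above the table; axes as the board's.
- plug: Loose aluminium forming plug in the channel, 0.3 to 0.65 kg: flange 140 x 50 x 12 mm carrying a block 132 x 42 x 18 mm, 30 mm high in all; the block stands 18 mm clear of the board's surface, top 38 mm above the table. Origin: middle of its underside; x along it. It starts with its nose (+x end) 30 to 60 mm short of the stop. The block's rear end face is at x = -66 mm.
- stand: Fixed grey hold-down stand just past the stop face. Same origin and axes as board. Its head (x -55 to 70 mm, y +-28 mm, 85 to 118 mm above the table) reaches back over the end of the channel. A foot hangs below the head; on top are two coaxial knobs on the upright axis x = -30 mm, y = 0: a wide collar and, above it, the narrow fine knob.
- knob_grip (a point): Point on the upright axis of the narrow inner (fine) knob, 8 mm below its top, 156 mm above the table. The knob is black, ribbed, round, 28 mm wide, from 136 to 164 mm above the table. It turns either way, with no stop in the range needed, and stays at its height. Clockwise seen from above lowers the foot, 6 mm per radian; the foot stays where the knob is left.
- collar_mark (a point): Index mark on the top of the wide outer collar (aluminium, 62 mm wide, from 118 to 134 mm above the table), 27 mm from the same axis. The collar is already set and turns if touched hard or dragged along; it does not move the foot.
- tray_a: Bystander: clear plastic tray 145 x 55 x 32 mm in a pocket of the board. Origin: centre of its underside.
- tray_b: Bystander: the same, in the other pocket. Origin: centre of its underside.
- round_plug: Bystander: round aluminium plug, 40 mm wide, 26 mm high, standing on the board. Origin: centre of its underside.
- mallet: Bystander: hammer lying on the table. Origin: middle of its length.
- screw_cup: Bystander: steel cup, 70 mm wide, 70 mm high. Origin: centre of its underside.
- spray: Bystander: white bottle, 60 mm wide, 170 mm high. Origin: centre of its underside.
- driver: Bystander: screwdriver lying on the table. Origin: middle of its length.
- offcuts: Bystander: grey open bin 120 x 100 x 50 mm. Origin: centre of its underside.
- plug_nose (a point): Middle of the lower edge of the plug's nose, 70 mm along +x from the plug's origin; axes as the plug's.
- foot_axis (a point): Fixed point on the foot's axis at the height of the plug's top. The foot is a round rubber pad, 24 mm wide, that starts 2 to 8 mm above the plug's top (not measured) and gives about 0.35 mm under 10 N. A good clamping force is about 15 N.
- knob_top (a point): Centre of the fine knob's top. Once the foot bears on the plug, the knob pushes back with 0.006 N m per newton at the foot (15 N: 0.09 N m), rising about 0.01 N m per 0.01 rad turned. Bearing friction of 0.19 N m is felt on top while it moves and mostly fades at rest; it holds the knob when let go. The knob's bearing sits in the collar: above 0.36 N m in all it drags the collar round too.
Things that resemble listed ones, but are neither listed nor needed, are in the scene too. What is shaped like the plug but orange, pink or turquoise is not meant.

How it is judged:
On the way, in this order (a step that is already met when the one before it is completed fails the run):
1. the plug's nose is against the stop (within 3 mm), the foot not yet on it (x of plug_nose in the frame of stop_face above -0.003 m and contact force between stand and plug below 1 N), for 0.2 s.
2. the foot presses on the plug with more than 6 N (x of plug_nose in the frame of stop_face above -0.003 m and contact force between stand and plug above 6 N), for 0.2 s.
At the end, for the whole second after the job is handed in: The plug's nose is within 3 mm of the stop face, the foot presses on the plug with 6 to 30 N, the collar's mark is within 3 mm of where it was, the plug is at rest and the robot has let go (all of step 2 and contact force between stand and plug below 30 N and distance of collar_mark from where it was at the start of the episode below 0.003 m and linear speed of plug below 0.01 m/s); the robot touches nothing.
It fails at once if the outer collar is turned (its mark moves more than 3 mm) (distance of collar_mark from where it was at the start of the episode above 0.003 m).
It fails at once if the foot crushes the plug with more than 40 N (contact force between stand and plug above 40 N).
It fails at once if a bystander is shifted more than 20 mm (distance of any of tray_a, tray_b, round_plug, mallet, screw_cup, spray, driver, offcuts from where it was at the start of the episode above 0.02 m).
It also fails if it takes over 67 s, if anything falls off the work surface, if the arm or the gripper's body presses on something with over 40 N, if the wrist force passes 120 N, or if a joint passes its speed limit or range.

## Working session

There is one attempt and no reset: what is moved stays moved. The work goes in short steps, Python scripts to look and compute and a shell command to move; the robot and the scene stay as the last step left them, time stands still between calls to the robot, and variables do not carry over. Pictures are saved under pics/ and viewed, about 8 in all and at most 12, crops included, and the job is handed in when it is done.

```bash
mkdir -p pics; cat > h.py <<'E'
import numpy as np,cv2
from bench import get_state,eyes,job
def cloud(n):
    im,d=eyes.get_image(n);p=eyes.camera_params(n);K=p["camera_matrix"];T=p["pose"]
    v,u=np.mgrid[0:400,0:640]
    c=np.stack([(u-K[0][2])/K[0][0]*d,(v-K[1][2])/K[1][1]*d,d],-1)
    w=c@np.array(T)[:3,:3].T+np.array(T)[:3,3]
    w[d==0]=np.nan
    return im,w
E
python3 - <<'E'
from h import *
for n in("top","side"):
    im,w=cloud(n);cv2.imwrite(f"pics/{n}0.png",im[:,:,::-1]);np.savez(f"pics/{n}0.npz",im=im,w=w);print(n,np.array(eyes.camera_params(n)["pose"]).round(3))
s=get_state();print(s)
E
```

```text
top [[ 0.007 -0.992  0.126  0.398]
 [-1.    -0.007  0.003  0.024]
 [-0.002 -0.126 -0.992  1.115]
 [ 0.     0.     0.     1.   ]]
side [[ 0.982 -0.14   0.126  0.383]
 [-0.189 -0.716  0.672 -0.746]
 [-0.004 -0.684 -0.73   0.906]
 [ 0.     0.     0.     1.   ]]
{'time': 0.1, 'joint_positions': array([ 1.33510688,  0.32175985, -0.07009055,  1.45154854,  0.02257664,
        1.37078535, -0.05693766]), 'qd': array([-0.00030281, -0.00202195, -0.00034131, -0.00239195,  0.00050862,
        0.00162087, -0.00031085]), 'joint_torque': array([-3.26738837e-04, -4.92569697e+01, -4.05645836e-01, -3.13398814e+01,
       -6.40520034e-02,  3.94447229e-02,  7.91915363e-05]), 'position': array([ 0.16052387, -0.62936129,  0.22156602]), 'tool_rot': array([-3.11544573e+00, -3.91124299e-01,  4.40149666e-04]), 'ft_force': array([-0.49497762, -1.30029152, -0.13825338]), 'torque': array([-0.00476818,  0.0169407 ,  0.04869675]), 'grip_width': 1.0012874861327512}
```

View pics/top0.png

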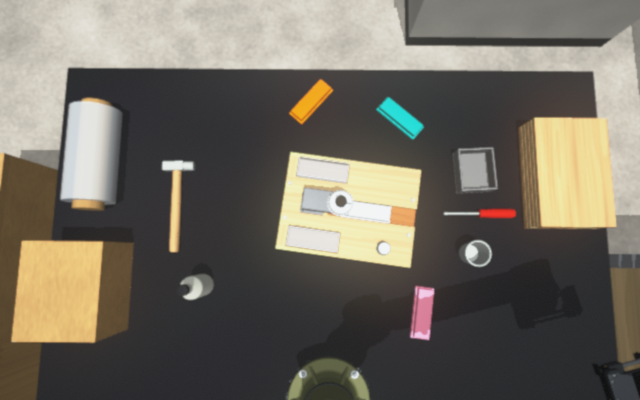

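View pics/side0.png

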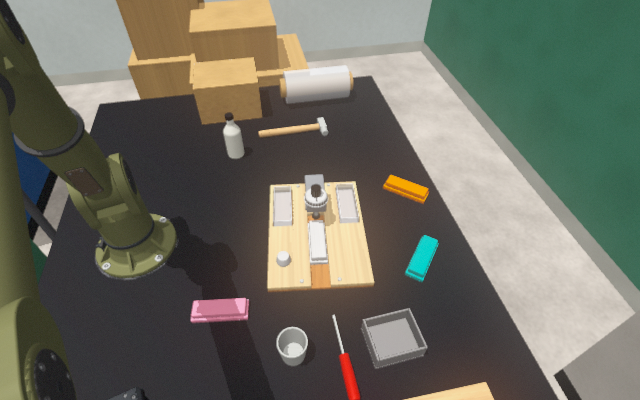

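Candidates, in top-view pixels: the aluminium plug in the channel (370,212), orange (311,101), turquoise (400,118) and pink (423,313). By the description I choose the one in the channel. The knob is at about (341,202).

```bash
python3 - <<'E'
from h import *
D=np.load("pics/top0.npz");im,w=D["im"],D["w"]
S=np.load("pics/side0.npz");ims,ws=S["im"],S["w"]
cv2.imwrite("pics/crop.png",np.vstack([cv2.resize(im[140:280,265:435,::-1],(680,560),interpolation=2)[40:520], ])[:480])
def pts(w,im,z0,z1,box=((0.25,0.8),(-.35,.35))):
    m=(w[...,2]>z0)&(w[...,2]<z1)&(w[...,0]>box[0][0])&(w[...,0]<box[0][1])&(w[...,1]>box[1][0])&(w[...,1]<box[1][1]);return m
for nm,i,W in(("top",im,w),("side",ims,ws)):
    m=pts(W,i,.012,.030)
    hsv=cv2.cvtColor(i,cv2.COLOR_RGB2HSV)
    n,l,st,_=cv2.connectedComponentsWithStats(m.astype('u1'))
    k=1+np.argmax(st[1:,4]);r=cv2.minAreaRect((W[l==k][:,:2]*1000).astype('f4'));print(nm,"board",r)
    (bx,by),(a,b),ang=r
    # knob: around high points
    m=pts(W,i,.15,.175,((.35,.65),(-.15,.2)));P=W[m];print("knob top",len(P),np.nanmedian(P,0),P.min(0),P.max(0))
    m=pts(W,i,.031,.045,((.35,.65),(-.25,.2)))
    n,l,st,_=cv2.connectedComponentsWithStats(m.astype('u1'))
    for k in range(1,n):
        if st[k,4]>60: print("z38 comp",st[k],cv2.minAreaRect((W[l==k][:,:2]*1000).astype('f4')),np.median(W[l==k],0).round(4))
E
```

```text
top board ((519.665771484375, -55.16270446777344), (380.9182434082031, 280.7033996582031), 82.26983642578125)
knob top 108 [ 0.52193721 -0.02445634  0.16316268] [ 0.50956761 -0.0370136   0.15029131] [ 0.53734041 -0.01204074  0.16763596]
z38 comp [296 162  54  20 132] ((629.966064453125, 21.062171936035156), (144.66566467285156, 55.000885009765625), 82.53040313720703) [0.6091 0.0059 0.0389]
z38 comp [348 202  43  19 579] ((511.26043701171875, -110.57048034667969), (115.90396118164062, 42.16728973388672), 82.19038391113281) [ 0.5104 -0.1145  0.0375]
z38 comp [286 226  54  27 164] ((432.5382080078125, 47.9380989074707), (144.7696533203125, 54.725860595703125), 82.36447143554688) [0.4347 0.0494 0.0395]
z38 comp [377 242  14  13  86] ((408.16851806640625, -148.03823852539062), (33.072113037109375, 35.554039001464844), 0.4125838279724121) [ 0.408  -0.1461  0.043 ]
side board ((520.8201904296875, -55.27900695800781), (386.8641357421875, 280.3858642578125), 82.43629455566406)
knob top 89 [ 0.52377582 -0.03235084  0.16237898] [ 0.5112101  -0.04129706  0.15085673] [ 0.53891683 -0.01655526  0.16722471]
z38 comp [336 183  23  37 125] ((627.9540405273438, 19.651691436767578), (147.54379272460938, 53.61732864379883), 84.95564270019531) [ 0.6148 -0.0228  0.0385]
z38 comp [273 186  19  38 175] ((433.7579345703125, 45.6654052734375), (149.07815551757812, 54.76829147338867), 81.49363708496094) [0.4294 0.0278 0.0383]
z38 comp [309 220  18  39 578] ((513.740478515625, -104.62364959716797), (133.72132873535156, 42.0432014465332), 82.3760986328125) [ 0.5127 -0.1102  0.0381]
z38 comp [277 254  14  11  72] ((409.9356689453125, -158.79244995117188), (21.914297103881836, 36.37952423095703), 87.0607681274414) [ 0.4096 -0.1632  0.0402]
```

View pics/crop.png

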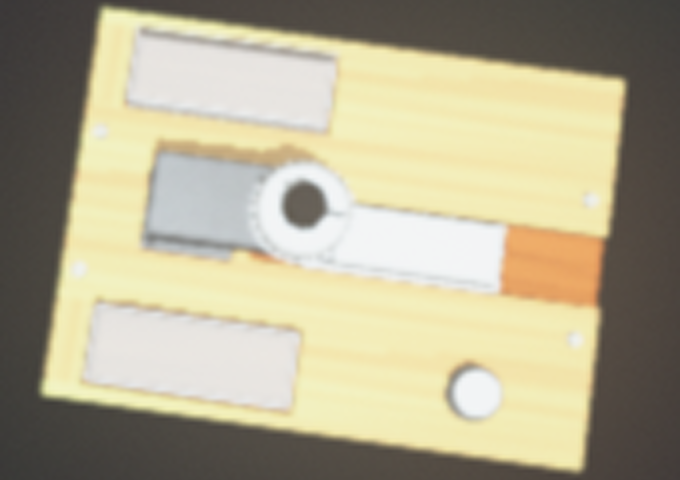

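The crop shows the bare aluminium plug in the channel, running from the knob to crop (500,258), with the brown channel floor behind it. The dark knob is at crop (303,203). From the fits, board x is along (0.134, 0.991), the origin is about (0.528, 0.004), and the plug's block rear is at board x ≈ -0.175, so it needs to travel about 39 mm.

```bash
cat >> h.py <<'E'
from scipy.spatial.transform import Rotation as R
u=np.array([.134,.991,0]);n=np.array([-.991,.134,0]);O=np.array([.5277,.0043,0])
def st():
    s=get_state();r=R.from_rotvec(s["tool_rot"]).as_matrix();p=np.array(s["position"])
    print("t",s["time"],"p",p.round(4),"board",((p-O)@u).round(4),((p-O)@n).round(4),"yaw",np.degrees(np.arctan2(r[1,0],r[0,0])).round(2),"zax",r[:,2].round(3),"F",s["ft_force"].round(2),"M",s["torque"].round(3),"w",round(s["grip_width"],3),"q7",s["joint_positions"][6].round(2))
    return s,r,p
def to(bx,by,z):
    s,r,p=st();t=O+bx*u+by*n;t[2]=z
    print("rows to go (units)",(r.T@(t-p)/.04).round(2))
E
python3 -m jog '[[[0,0.78,-0.6,0,0],[0,0.78,-0.6,0,0],[0,0.78,-0.6,0,0],[0,0.78,-0.6,0,0],[0,0.78,-0.6,0,0],[0,0.78,-0.6,0,0],[0,0.78,-0.6,0,0],[0,0.78,-0.6,0,0],[0,0.78,-0.6,0,0],[0,0.78,-0.6,0,0]]]' 20
python3 -m jog '[[[0,0.78,-0.6,0,0],[0,0.78,-0.6,0,0],[0,0.78,-0.6,0,0],[0,0,0,0,-1],[0,0,0,0,-1],[0,0,0,0,-1],[0,0,0,0,-1],[0,0,0,0,-1],[0,0,0,0,-1],[0,0,0,0,-1]]]'
python3 -m jog '[[[0,0,0,0,-1],[0,0,0,0,-1],[0,0,0,0,-1],[0,0,0,0,-1],[0,0,0,0,-1],[0,0,0,0,-1],[0,0,0,0,0],[0,0,0,0,0]]]'
python3 -c "
from h import *
to(-.205,0,.06)"
```

```text
time: 1.35
position: [0.4041, -0.3189, 0.2222]
tool_rot: [-3.117, -0.391, 0.001]
ft_force: [-0.1, -0.3, -0.4]
grip_width: 0.018
time: 2.6
position: [0.4762, -0.2271, 0.2221]
tool_rot: [-2.853, -1.314, 0.001]
ft_force: [0.0, 0.5, 0.3]
grip_width: 0.002
time: 3.6
position: [0.4764, -0.2272, 0.2223]
tool_rot: [-2.42, -2.003, 0.0]
ft_force: [-0.5, 0.6, 0.3]
grip_width: 0.008
t 3.6 p [ 0.4764 -0.2272  0.2223] board -0.2363 0.0198 yaw 79.23 zax [-0.  0. -1.] F [-0.52  0.56  0.31] M [-0.061 -0.081  0.04 ] w 0.008 q7 0.17
rows to go (units) [0.81 0.45 4.06]
```

```bash

python3 -m jog '[[[0,0.4,0.2,0.5,-0.6],[0,0.4,0.2,0.8,0],[0,0,0,0.9,0],[0,0,0,0.9,0],[0,0,0,0.9,0],[0,0,0,0.4,0],[0,0,0,0.3,0],[0,0,0,0,0],[0,0,0,0,0]]]'
python3 - <<'E'
from h import *
to(-.2,0,.026)
im,w=cloud("side");cv2.imwrite("pics/s1.png",cv2.resize(im[150:310,230:410,::-1],(720,640),interpolation=2)[:600])
E
```

```text
time: 4.72
position: [0.4984, -0.1986, 0.0357]
tool_rot: [2.364, 2.066, 0.001]
ft_force: [0.7, -0.0, -0.7]
grip_width: 0.003
t 4.725 p [ 0.4984 -0.1986  0.0357] board -0.205 0.0019 yaw 82.3 zax [ 0.002 -0.001 -1.   ] F [ 0.7  -0.03 -0.65] M [ 0.003 -0.136 -0.001] w 0.003 q7 0.05
rows to go (units) [0.13 0.05 0.24]
```

View pics/s1.png

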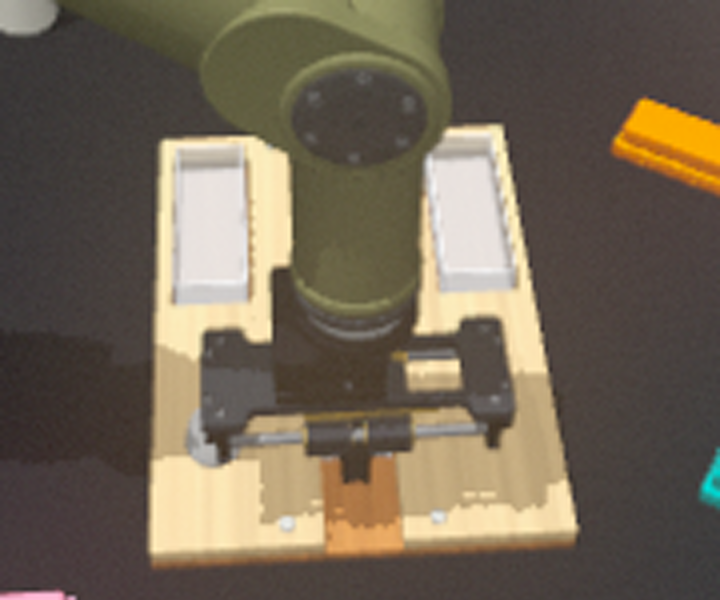

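The fingers are at crop (355,465), in the channel behind the plug with the jaws across it. Next I lower them and push.

```bash

python3 -m jog '[[[0,0,0.05,0.27,0],[0,0,0,0,0],[0,0.2,0,0,0],[0,0.2,0,0,0],[0,0.2,0,0,0],[0,0.2,0,0,0],[0,0,0,0,0]]]'
python3 -c "
from h import *
to(-.1455,0,.026)"
python3 -m jog '[[[0,0.15,0,0,0],[0,0.15,0,0,0],[0,0.15,0,0,0],[0,0,0,0,0],[0,0,0,0,0]]]'
python3 -c "
from h import *
to(-.1455,0,.026)"
```

```text
time: 5.65
position: [0.5039, -0.1657, 0.0238]
tool_rot: [-2.364, -2.069, -0.001]
ft_force: [-0.6, -0.3, -0.2]
grip_width: 0.005
t 5.65 p [ 0.5039 -0.1657  0.0238] board -0.1716 0.0008 yaw 82.38 zax [ 0.     0.001 -1.   ] F [-0.61 -0.28 -0.21] M [-0.006 -0.064 -0.042] w 0.005 q7 -0.02
rows to go (units) [ 0.65  0.02 -0.05]
time: 6.28
position: [0.5062, -0.148, 0.0237]
tool_rot: [-2.364, -2.068, -0.001]
ft_force: [-0.0, -0.6, -0.5]
grip_width: 0.003
t 6.275 p [ 0.5062 -0.148   0.0237] board -0.1538 0.0009 yaw 82.35 zax [-0.     0.001 -1.   ] F [-0.03 -0.64 -0.55] M [ 0.026 -0.104 -0.009] w 0.003 q7 -0.05
rows to go (units) [ 0.21  0.02 -0.06]
```

```bash

python3 -m jog '[[[0,0.1,0,0,0],[0,0.1,0,0,0],[0,0,0,0,0]]]'
python3 -m jog '[[[0,0.05,0,0,0],[0,0.05,0,0,0],[0,0,0,0,0]]]'
python3 -m jog '[[[0,0.05,0,0,0],[0,0,0,0,0]]]'
python3 -c "
from h import *
to(-.1455,0,.026)
im,w=cloud('top')
m=(w[...,2]>.034)&(w[...,2]<.042)&(abs((w-O)@n)<.027)&((w-O)@u<-.05)&((w-O)@u>-.2)
P=w[m];print(m.sum(),np.percentile((P-O)@u,[1,99]) if m.sum() else '')
im,w=cloud('side')
m=(w[...,2]>.034)&(w[...,2]<.042)&(abs((w-O)@n)<.027)&((w-O)@u<-.05)&((w-O)@u>-.2)
P=w[m];print(m.sum(),np.percentile((P-O)@u,[1,99]) if m.sum() else '')
"
```

```text
time: 6.65
position: [0.5072, -0.1418, 0.0237]
tool_rot: [2.365, 2.067, -0.001]
ft_force: [0.3, -4.0, -1.0]
grip_width: 0.009
time: 7.02
position: [0.5073, -0.1416, 0.024]
tool_rot: [2.365, 2.062, -0.006]
ft_force: [-0.9, -10.7, -1.1]
grip_width: 0.004
time: 7.28
position: [0.5072, -0.1416, 0.0241]
tool_rot: [2.365, 2.06, -0.008]
ft_force: [-0.7, -14.5, -0.6]
grip_width: 0.006
t 7.275 p [ 0.5072 -0.1416  0.0241] board -0.1473 0.0007 yaw 82.11 zax [-0.    -0.008 -1.   ] F [ -0.72 -14.52  -0.62] M [-3.254e+00  2.030e-01 -2.000e-03] w 0.006 q7 -0.08
rows to go (units) [ 0.04  0.02 -0.05]
253 [-0.11679663 -0.06160502]
12 [-0.15969994 -0.15508111]
```

The push stalls at 14 N at board x = -0.147, against about -0.1455 predicted. I'll back off, rise and check.

```bash

python3 -m jog '[[[0,-0.4,0,0,0],[0,-0.8,0,0,0],[0,-0.5,0,-0.8,0],[0,-0.5,0,-0.9,0],[0.8,-0.5,0,-0.9,0],[0.8,-0.5,0,-0.9,0],[0.8,0,0,-0.9,0],[0.8,0,0,-0.4,0],[0.8,0,0,0,0],[0.8,0,0,0,0]]]'
python3 - <<'E'
from h import *
to(-.03,0,.2)
for c in("top","side"):
    im,w=cloud(c)
    cv2.imwrite(f"pics/{c}2.png",im[:,:,::-1])
    bx=(w-O)@u;by=(w-O)@n
    m=(w[...,2]>.034)&(w[...,2]<.042)&(abs(by)<.027)&(bx<-.03)&(bx>-.22)
    print(c,m.sum(),np.percentile(bx[m],[1,99]) if m.sum() else '')
    m=(w[...,2]>.158)&(w[...,2]<.168)&(abs(by)<.03)&(abs(bx+.03)<.03)
    if m.sum(): print("knob top",m.sum(),[np.percentile(bx[m],[2,50,98]).round(4),np.percentile(by[m],[2,50,98]).round(4)],np.median(w[m],0))
a=cv2.imread("pics/top2.png")[140:280,265:435];b=cv2.imread("pics/side2.png")[160:300,230:400]
cv2.imwrite("pics/v2.png",cv2.resize(np.hstack([a,b]),None,fx=2.3,fy=2.3,interpolation=2))
E
```

```text
time: 8.62
position: [0.4902, -0.261, 0.214]
tool_rot: [-2.362, -2.067, 0.001]
ft_force: [-0.2, 0.5, -0.5]
grip_width: 0.598
t 8.625 p [ 0.4902 -0.261   0.214 ] board -0.2679 0.0016 yaw 82.37 zax [-0.002  0.002 -1.   ] F [-0.16  0.45 -0.49] M [-0.06  -0.064 -0.019] w 0.598 q7 0.25
rows to go (units) [5.95 0.05 0.36]
top 350 [-0.13455196 -0.06271657]
knob top 99 [array([-0.0416, -0.0289, -0.0166]), array([-0.0128,  0.0006,  0.0125])] [ 0.52389646 -0.02446621  0.16321454]
side 195 [-0.13746939 -0.07737235]
```

View pics/v2.png

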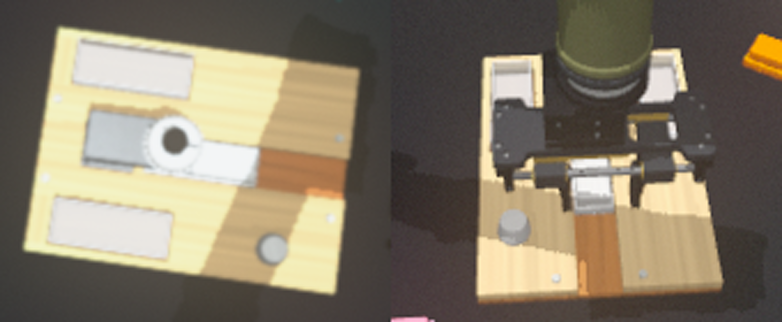

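The plug's block rear is now at -0.135 (top) and -0.137 (side), against -0.136 when home, so it is seated. Next I go over the knob.

```bash

python3 -m jog '[[[0.6,0.5,0,0.1,0],[0.6,0.9,0,0,0],[0.6,0.9,0,0,0],[0.6,0.9,0,0,0],[0.6,0.9,0,0,0],[0.6,0.9,0,0,0],[0.6,0.6,0,0,0],[0.6,0.35,0,0,0],[0.6,0,0,0,0],[0.6,0,0,0,0]]]' 20
python3 - <<'E'
from h import *
to(-.0295,0,.139)
E
```

```text
time: 9.98
position: [0.5225, -0.0272, 0.2115]
tool_rot: [2.367, 2.066, -0.001]
ft_force: [-0.3, -0.6, -0.2]
grip_width: 0.598
t 9.975 p [ 0.5225 -0.0272  0.2115] board -0.0319 0.001 yaw 82.24 zax [-0.001 -0.001 -1.   ] F [-0.27 -0.64 -0.15] M [-0.082 -0.105  0.014] w 0.598 q7 -0.19
rows to go (units) [0.06 0.02 1.81]
```

```bash

python3 -m jog '[[[0.6,0.06,0,0.5,0],[0.6,0,0,0.6,0],[0.6,0,0,0.4,0],[0.6,0,0,0.3,0],[0.6,0,0,0,0],[0.6,0,0,0,0]]]' 20
python3 - <<'E'
from h import *
to(-.0295,0,.139)
E
python3 -m jog '[[[0.45,0,0,0,0],[0.36,0,0,0,0],[0.2,0,0,0,0],[0.2,0,0,0,0],[0.2,0,0,0,0],[0.2,0,0,0,0],[0.2,0,0,0,0]]]' 20
python3 - <<'E'
from h import *
to(-.0295,0,.139)
im,w=cloud("top");cv2.imwrite("pics/t3.png",cv2.resize(im[160:250,290:410,::-1],(720,540),interpolation=2))
E
```

```text
time: 10.72
position: [0.5235, -0.0237, 0.1404]
tool_rot: [2.365, 2.067, 0.001]
ft_force: [0.7, 0.2, -0.0]
grip_width: 0.601
t 10.725 p [ 0.5235 -0.0237  0.1404] board -0.0283 0.0004 yaw 82.31 zax [ 0.001 -0.    -1.   ] F [ 0.65  0.22 -0.01] M [-0.016 -0.099 -0.009] w 0.601 q7 -0.23
rows to go (units) [-0.03  0.01  0.03]
time: 11.6
position: [0.525, -0.024, 0.1402]
tool_rot: [2.363, 2.065, 0.005]
ft_force: [5.1, -0.6, -3.1]
grip_width: 0.315
t 11.6 p [ 0.525  -0.024   0.1402] board -0.0284 -0.0011 yaw 82.3 zax [ 0.005 -0.    -1.   ] F [ 5.13 -0.6  -3.12] M [-0.138 -1.111 -0.017] w 0.315 q7 -0.23
rows to go (units) [-0.03 -0.03  0.03]
```

View pics/t3.png

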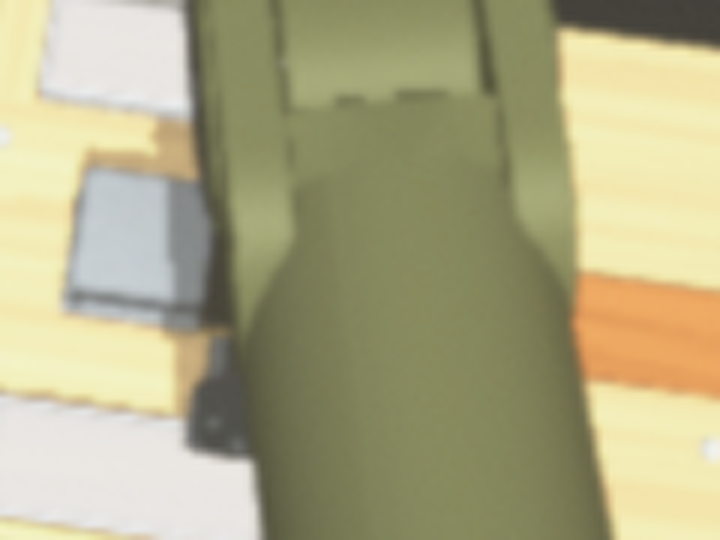

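The arm hides the knob in this view. The grip closed at 27.4 mm, which matches the knob, but with a 5 N side load, so I'll centre it and then start turning with checks. The minimum free travel is 19°.

```bash
cat > chk.py <<'E'
# rest reading of the twist about the knob axis; exit 1 if above the limit
import sys
from h import *
lim=float(sys.argv[1]);N=int(sys.argv[2]) if len(sys.argv)>2 else 4
s=get_state();m0=s["torque"][2];M=[]
for _ in range(N): eyes.get_image("side");s=get_state();M.append(s["torque"][2])
r=R.from_rotvec(s["tool_rot"]).as_matrix()
print("t%.2f yaw %.2f Mz end-of-move %.3f rest %.3f +-%.3f F %s p %s w %.3f"%(s["time"],np.degrees(np.arctan2(r[1,0],r[0,0])),m0,np.mean(M),np.std(M),s["ft_force"].round(1),((s["position"]-O)@u).round(4),s["grip_width"]))
sys.exit(np.mean(M)>lim or max(abs(s["ft_force"]))>25)
E
python3 -m jog '[[[0.2,-0.03,0.04,0,0],[0.2,0,0,0,0]]]' 22; python3 chk.py 9
python3 -m jog '[[[0.2,0,0,0,0.2],[0.2,0,0,0,0.4],[0.2,0,0,0,0.4]]]' && python3 chk.py 9
python3 -m jog '[[[0.2,0,0,0,0.4],[0.2,0,0,0,0.4],[0.2,0,0,0,0.4]]]' && python3 chk.py 9
```

```text
time: 11.9
position: [0.5251, -0.0241, 0.1401]
tool_rot: [-2.365, -2.068, -0.003]
ft_force: [2.9, 3.3, 1.7]
grip_width: 0.311
t12.10 yaw 82.35 Mz end-of-move -0.084 rest -0.048 +-0.031 F [3.2 4.1 0.4] p -0.0285 w 0.316
time: 12.48
position: [0.5252, -0.0241, 0.1401]
tool_rot: [2.452, 1.962, 0.003]
ft_force: [3.6, 3.7, 0.3]
grip_width: 0.312
t12.68 yaw 77.38 Mz end-of-move 0.159 rest 0.110 +-0.035 F [3.5 4.  0.9] p -0.0285 w 0.317
time: 13.05
position: [0.5254, -0.0242, 0.1401]
tool_rot: [2.552, 1.831, 0.004]
ft_force: [4.1, 3.7, 0.4]
grip_width: 0.312
t13.25 yaw 71.38 Mz end-of-move 0.240 rest 0.122 +-0.015 F [ 5.2  4.  -0.6] p -0.0285 w 0.310False
False
False
```

```bash

python3 -m jog '[[[0.2,0.03,0.02,0,0.4],[0.2,0,0,0,0.4],[0.2,0,0,0,0.4]]]' >/dev/null; python3 chk.py 9 3;python3 chk.py 9 4;python3 chk.py 9 4
for i in 1; do :; done
python3 -m jog '[[[0.2,0,0,0,0.3],[0.2,0,0,0,0.3]]]' >/dev/null; python3 chk.py 9 4
python3 -m jog '[[[0.2,0,0,0,0.3],[0.2,0,0,0,0.3]]]' >/dev/null; python3 chk.py 9 4
```

```text
t13.78 yaw 65.29 Mz end-of-move 0.162 rest 0.106 +-0.029 F [1.6 3.3 6.2] p -0.0285 w 0.314
t13.97 yaw 65.30 Mz end-of-move 0.069 rest 0.071 +-0.010 F [0.6 3.1 4.9] p -0.0285 w 0.312
t14.18 yaw 65.30 Mz end-of-move 0.065 rest 0.091 +-0.039 F [1.4 2.7 5.8] p -0.0286 w 0.315
t14.62 yaw 62.31 Mz end-of-move 0.175 rest 0.148 +-0.027 F [1.6 3.2 4.7] p -0.0286 w 0.312
t15.07 yaw 59.31 Mz end-of-move 0.241 rest 0.169 +-0.028 F [1.5 2.6 4.9] p -0.0286 w 0.315False
False
False
False
False
```

```bash
python3 chk.py 9 6
python3 -m jog '[[[0.2,0,0,0,0.2],[0.2,0,0,0,0.2]]]' >/dev/null; python3 chk.py 9 4; python3 chk.py 9 6
```

```text
t15.38 yaw 59.31 Mz end-of-move 0.165 rest 0.156 +-0.017 F [1.9 2.5 4.9] p -0.0286 w 0.310
t15.82 yaw 57.32 Mz end-of-move 0.225 rest 0.215 +-0.012 F [2.4 3.3 5.5] p -0.0286 w 0.312
t16.12 yaw 57.32 Mz end-of-move 0.208 rest 0.218 +-0.025 F [2.3 1.8 5.5] p -0.0286 w 0.307False
False
False
```

The rest torque rose from about 0.08–0.11 N·m (free) to 0.218 N·m, which is 0.10–0.14 N·m from the foot, or about 17–23 N. The gap is at least 2 mm, so contact came no earlier than yaw 63.2°. That caps the indentation at 0.62 mm, about 17 N, so I let go here.

```bash

python3 -m jog '[[[0.36,0,0,0,0],[0.6,0,0,0,0],[0.6,0,0,0,0],[0.6,0,0,0,0],[0.6,0,0,0,0],[0.6,0,0,-0.4,0],[0.6,0,0,-0.8,0],[0.6,0,0,-0.9,0],[0.6,0,0,-0.6,0],[0.6,0,0,0,0]]]'
python3 -m jog '[[[0.6,-0.5,0.5,0,0],[0.6,-0.8,0.5,0,0],[0.6,-0.8,0.5,0,0],[0.6,-0.8,0.5,0,0],[0.6,-0.8,0.5,0,0],[0.6,-0.8,0.5,0,0],[0.6,-0.5,0.2,0,0],[0.6,0,0,0,0],[0.6,0,0,0,0]]]'
python3 - <<'E'
from h import *
st()
im,w=cloud("top")
bx=(w-O)@u;by=(w-O)@n
m=(w[...,2]>.034)&(w[...,2]<.042)&(abs(by)<.027)&(bx<-.03)&(bx>-.22)
print("plug",np.percentile(bx[m],[1,99]))
a=cv2.imread("pics/top0.png")[175:235,300:380];b=im[175:235,300:380,::-1]
cv2.imwrite("pics/v4.png",cv2.resize(np.vstack([np.hstack([a,b])]),None,fx=5,fy=5,interpolation=2))
E
```

```text
time: 17.38
position: [0.5271, -0.024, 0.2508]
tool_rot: [2.754, 1.505, 0.006]
ft_force: [0.3, 0.2, -1.3]
grip_width: 0.6
time: 18.5
position: [0.5257, -0.2595, 0.2477]
tool_rot: [-2.754, -1.509, -0.001]
ft_force: [-0.0, 0.6, -0.3]
grip_width: 0.596
t 18.5 p [ 0.5257 -0.2595  0.2477] board -0.2617 -0.0334 yaw 57.45 zax [ 0.     0.001 -1.   ] F [-0.05  0.63 -0.3 ] M [ 0.032 -0.099 -0.026] w 0.596 q7 -0.23
plug [-0.13453402 -0.0627014 ]
```

View pics/v4.png

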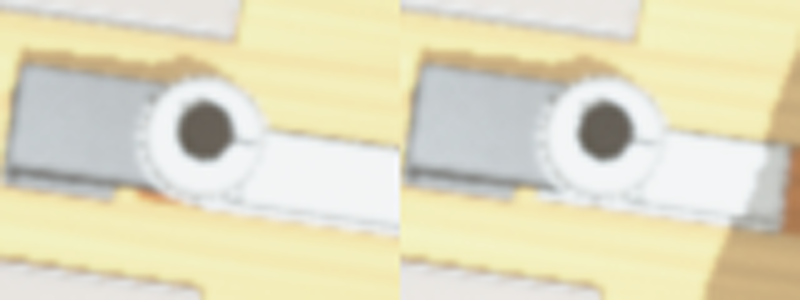

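The collar mark is unchanged (243,140 before, 645,140 in the right half now), and the plug is home. To confirm the foot force with friction cancelled, I'll regrip and compare rest torques after a small step each way.

```bash

python3 -m jog '[[[0.6,0.6,-0.3,0,0],[0.6,0.8,-0.5,0,0],[0.6,0.8,-0.5,0,0],[0.6,0.8,-0.5,0,0],[0.6,0.8,-0.5,0,0],[0.6,0.8,-0.5,0,0],[0.6,0.4,-0.2,0,0],[0.6,0,0,0,0],[0.6,0,0,0,0]]]'
python3 - <<'E'
from h import *
s,r,p=st();print((r.T@(np.array([.5253,-.0245,.140])-p)/.04).round(2))
E
```

```text
time: 19.68
position: [0.5323, -0.0303, 0.2476]
tool_rot: [2.758, 1.504, -0.001]
ft_force: [0.4, 0.2, -0.2]
grip_width: 0.6
t 19.675 p [ 0.5323 -0.0303  0.2476] board -0.0337 -0.0092 yaw 57.21 zax [-0.    -0.001 -1.   ] F [ 0.39  0.17 -0.18] M [-0.02  -0.086  0.024] w 0.6 q7 -0.61
[ 0.03 -0.23  2.69]
```

```bash

python3 -m jog '[[[0.6,0.03,-0.23,0.5,0],[0.6,0,0,0.8,0],[0.6,0,0,0.8,0],[0.6,0,0,0.4,0],[0.6,0,0,0.19,0],[0.6,0,0,0,0],[0.45,0,0,0,0],[0.36,0,0,0,0],[0.2,0,0,0,0],[0.2,0,0,0,0]]]' 22
python3 -m jog '[[[0.2,0,0,0,0],[0.2,0,0,0,0],[0.2,0,0,0,0]]]'; python3 chk.py 9 6
python3 -m jog '[[[0.2,0,0,0,-0.2],[0.2,0,0,0,-0.2]]]' >/dev/null; python3 chk.py 9 4; python3 chk.py 9 6
python3 -m jog '[[[0.2,0,0,0,0.2],[0.2,0,0,0,0.2]]]' >/dev/null; python3 chk.py 9 4; python3 chk.py 9 6
```

```text
time: 20.92
position: [0.5266, -0.0232, 0.1407]
tool_rot: [2.755, 1.505, 0.004]
ft_force: [3.2, -1.5, -0.7]
grip_width: 0.313
time: 21.3
position: [0.5266, -0.0232, 0.1407]
tool_rot: [2.755, 1.505, 0.004]
ft_force: [4.1, -2.1, -0.0]
grip_width: 0.311
t21.60 yaw 57.29 Mz end-of-move -0.037 rest 0.015 +-0.030 F [ 4.6 -1.3 -0.3] p -0.0274 w 0.320
t22.05 yaw 59.27 Mz end-of-move -0.161 rest -0.136 +-0.043 F [ 4.5 -2.3 -0.7] p -0.0274 w 0.312
t22.35 yaw 59.26 Mz end-of-move -0.090 rest -0.117 +-0.025 F [ 4.9 -2.7 -0.2] p -0.0274 w 0.312
t22.80 yaw 57.32 Mz end-of-move 0.231 rest 0.249 +-0.038 F [ 4.6 -2.7 -0.7] p -0.0274 w 0.313
t23.10 yaw 57.33 Mz end-of-move 0.238 rest 0.228 +-0.011 F [ 5.4 -2.5 -0. ] p -0.0274 w 0.316False
False
False
False
False
```

Averaging the two directions gives about 0.055 N·m near yaw 58.3°, which puts the foot at roughly 12 N at the final angle. The earlier friction-biased estimate was 17–20 N. Both are well inside 6–30 N, so I release and retreat.

```bash

python3 -m jog '[[[0.36,0,0,0,0],[0.6,0,0,0,0],[0.6,0,0,0,0],[0.6,0,0,0,0],[0.6,0,0,0,0],[0.6,0,0,-0.4,0],[0.6,0,0,-0.8,0],[0.6,0,0,-0.9,0],[0.6,0,0,-0.6,0],[0.6,0,0,0,0]]]'
python3 -m jog '[[[0.6,-0.5,0.5,0,0],[0.6,-0.8,0.5,0,0],[0.6,-0.8,0.5,0,0],[0.6,-0.8,0.5,0,0],[0.6,-0.8,0.5,0,0],[0.6,-0.8,0.5,0,0],[0.6,-0.5,0.2,0,0],[0.6,0,0,0,0],[0.6,0,0,0,0]]]'
python3 - <<'E'
from h import *
st()
im,w=cloud("top")
bx=(w-O)@u;by=(w-O)@n
m=(w[...,2]>.034)&(w[...,2]<.042)&(abs(by)<.027)&(bx<-.03)&(bx>-.22)
print("plug",np.percentile(bx[m],[1,99]))
a=cv2.imread("pics/top0.png")[175:235,300:380];b=im[175:235,300:380,::-1]
cv2.imwrite("pics/v5.png",cv2.resize(np.hstack([a,b]),None,fx=5,fy=5,interpolation=2))
E
```

```text
time: 24.35
position: [0.5267, -0.0224, 0.2512]
tool_rot: [2.754, 1.505, 0.006]
ft_force: [-0.3, 0.2, 0.4]
grip_width: 0.596
time: 25.48
position: [0.5254, -0.2578, 0.2481]
tool_rot: [-2.754, -1.509, -0.001]
ft_force: [0.1, -0.0, -0.2]
grip_width: 0.602
t 25.475 p [ 0.5254 -0.2578  0.2481] board -0.2601 -0.0328 yaw 57.44 zax [ 0.     0.001 -1.   ] F [ 0.09 -0.02 -0.2 ] M [ 0.015 -0.056  0.014] w 0.602 q7 -0.23
plug [-0.13388927 -0.06147879]
```

View pics/v5.png

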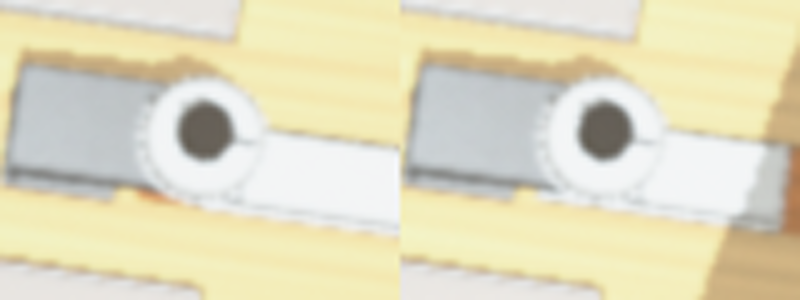

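The collar mark is unchanged (243,140 and 643,140), the plug is home and the arm is clear, so I hand the job in.

```bash
python3 -c "
from bench import job
print(job.close_job())"
```

```text
the job is handed in; nothing more can be done
None
```

The plug is home against the end stop and the foot is holding it. I handed the job in at about 25.5 s of the 67 s allowed; no verdict is reported.

- **Plug:** I pushed it until it stalled at about 14 N. The cameras put the block's rear at -134 to -137 mm on the board's x axis, against -136 mm when fully home. It read the same after clamping.
- **Knob:** I turned the inner knob about 25° clockwise, let go, gripped it again to check the force, and let go for good.
- **Clamping force:** the checks do not agree closely.
  - The rise in rest torque gives about 17–23 N.
  - The 2 mm minimum gap caps it at about 17 N if the foot is as stiff as stated.
  - Comparing 2° back and 2° forward gives about 12 N.
  - All are inside 6–30 N, but the torque readings were noisy, so I can't confirm exactly 15 N.
- **Collar:** its mark sits at the same pixel before and after.
- **Other things:** the arm touched nothing else on its path. I did not measure the bystanders again at the end.

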